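# Show the next sample bottle to the inspection camera

## Task

First clear the camera's rest: lay the checked blue-capped bottle on top of the two blue-capped bottles in the blue tray, so that it lies lengthwise in the gap between them with its ends about level with theirs, and let go of it. Then take the red-capped bottle out of the rack and hold it up in the air with its base squarely facing the inspection camera's lens, the middle of the base on the lens axis 150 mm in front of the lens. Finish while holding it still there, and leave the other bottles and glassware where they are.

Things in the scene. Friction and masses are not known exactly. Their poses are not given: they have to be found in the camera images.
- blue_checked: White sample bottle lying, 100 mm long: 50 mm diameter from base (x -50 mm) to x 24, blue cap 40 mm diameter to x 50. Origin on its axis at mid-length, x from base to cap. About 0.12 kg, balanced near the origin. The checked one, on the station's rest: axis 37 mm above the table, base towards the column, on two rods reaching 16 mm above the table. Either way round on the pile.
- red_bottle: White sample bottle lying, 100 mm long: 50 mm diameter from base (x -50 mm) to x 24, red cap 40 mm diameter to x 50. Origin on its axis at mid-length, x from base to cap. About 0.12 kg, balanced near the origin. The one to show, in either of the rack's two places: axis 41 mm above the table, on two rods reaching 20 mm above the table.
- green_bottle: White sample bottle lying, 100 mm long: 50 mm diameter from base (x -50 mm) to x 24, green cap 40 mm diameter to x 50. Origin on its axis at mid-length, x from base to cap. About 0.12 kg, balanced near the origin. Lies in the rack's other place, 110 mm beside the red one; leave it alone.
- blue_pair0: White sample bottle lying, 100 mm long: 50 mm diameter from base (x -50 mm) to x 24, blue cap 40 mm diameter to x 50. Origin on its axis at mid-length, x from base to cap. About 0.12 kg, balanced near the origin. One of the two side by side in the tray, axes 29 mm above the table; can shift a millimetre or two.
- blue_pair1: White sample bottle lying, 100 mm long: 50 mm diameter from base (x -50 mm) to x 24, blue cap 40 mm diameter to x 50. Origin on its axis at mid-length, x from base to cap. About 0.12 kg, balanced near the origin. The other one in the tray.
- tray: fixed blue open tray, 114 mm (x) by 110 mm (y), walls 4 mm thick and 20 mm high, floor 4 mm thick; origin at the centre of its underside, x along the two bottles in it. A third bottle saddled on the two has its axis over the tray's middle line, about 72 mm above the table.
- rack: fixed grey slab 110 mm (x) by 190 mm (y), 12 mm thick, with two places (rod pairs) at y = +55 and -55 mm for bottles lying along its x, caps towards +x; origin at the centre of its underside.
- station: fixed grey camera station: base plate 8 mm thick, 360 mm (x -65 to +295 mm) by 130 mm, with the bottle rest about its origin (centre of the rest, on the table) and a 368 mm high aluminium column at x = +262 mm; x points from the rest to the column, a bottle on the rest lies along x.
- camera: white inspection camera, 71 mm long, 50 mm wide, on the station's column, lens 0.31 m above the table. Origin at the centre of the lens's front; the lens looks along -x, so x points backwards out of the camera and upwards: it looks down at 15 to 35 degrees (varies; the clamp is stiff, do not push it).
- focus (a point): the camera's point of focus, on the lens axis 150 mm in front of the lens (x = -150 mm in the camera's frame): where the middle of the red bottle's base must be. About 0.25 m above the table, over the rest's camera side. The bottle's cap then points away from the camera, forwards and down along the lens axis.
- red_bottle_base (a point): middle of the red-capped bottle's base, 50 mm from its origin on its axis.
- flask_large: glass volumetric flask standing, 68 mm wide, 185 mm high; bystander. Origin at the centre of its underside.
- flask_small: smaller glass volumetric flask standing, 58 mm wide, 160 mm high; bystander. Origin at the centre of its underside.
- beaker: glass beaker, 68 mm wide, 85 mm high; bystander. Origin at the centre of its underside.
- reagent: amber glass jar with black cap, 64 mm wide, 130 mm high; bystander. Origin at the centre of its underside.

How it is judged (in metres and radians):
On the way, in this order (a step that is already met when the one before it is completed fails the run):
1. the checked blue-capped bottle lies in the gap on top of the two in the tray, let go (x of blue_checked in the frame of tray between -0.025 and 0.025 m and y of blue_checked in the frame of tray between -0.012 and 0.012 m and z of blue_checked in the frame of tray between 0.065 and 0.08 m and angle between the x axis of blue_checked and the x axis of tray, either way round below 0.2 rad and contact force between blue_checked and blue_pair0 above 0.1 N and contact force between blue_checked and blue_pair1 above 0.1 N and contact force between blue_checked and the fingers below 0.05 N and linear speed of blue_checked below 0.02 m/s), for 0.3 s.
2. the red-capped bottle is held at the camera's focus, base to the lens (distance between red_bottle_base and focus below 0.02 m and angle between the x axis of red_bottle and the x axis of camera, either way round below 0.17 rad and x of red_bottle in the frame of camera below -0.17 m and contact force between red_bottle and the fingers above 1 N and contact force between red_bottle and station below 0.05 N and contact force between red_bottle and rack below 0.05 N and linear speed of red_bottle below 0.02 m/s and height (world z) of red_bottle above 0.15 m), for 0.3 s.
At the end, for the whole second after the job is handed in: Checked bottle at rest on both tray bottles, let go, within 12 mm sideways, 25 mm lengthwise, 0.2 rad of the tray's middle line. Red bottle held still in the air by the fingers alone, middle of its base within 20 mm of the focus, axis within 0.17 rad of the lens axis, base to the lens (all of step 1 and all of step 2); the arm keeps its last pose, push and grip.
It fails at once if the green-capped bottle is moved by more than 30 mm (distance of green_bottle from where it was at the start of the episode above 0.03 m).
It fails at once if a flask, the beaker or the jar is moved by more than 30 mm (distance of any of flask_large, flask_small, beaker, reagent from where it was at the start of the episode above 0.03 m).
It fails at once if a flask, the beaker or the jar is tipped over (angle between any of flask_large, flask_small, beaker, reagent's own z axis and vertical above 0.5 rad).
It fails at once if a bottle in the tray is moved by more than 30 mm (distance of any of blue_pair0, blue_pair1 from where it was at the start of the episode above 0.03 m).
It also fails if it takes over 53 s, if anything falls off the work surface, if the arm or the gripper's body presses on something with over 40 N, if the wrist force passes 120 N, or if a joint passes its speed limit or range.

## Robot

A 6-joint arm with a two-finger parallel gripper is mounted at the origin on the work surface. World frame = base frame: x ahead of the robot, y to its left, z up, the work surface at z = 0. Lengths are in mm, angles in degrees, forces in N, time in s.
With the tool pointing down it reaches from about 300 to 850 mm from the base axis. Payload 4.2 kg.
Tool frame: the origin (TCP) lies midway between the tips of the shut fingers; the grasp point (between the pads) lies 19 mm behind it; x points along the fingers, y is the direction in which the jaws open and shut, and the axes are right-handed (so a half turn about x gives the same grasp; the last joint's range is limited). The gripper opens to 91 mm and grips with 3 to 60 N. Pads are 32 mm wide; open, the fingers measure 118 mm over their backs; the gripper's body (76 mm by 178 mm) begins 60 mm behind the grasp point.
Start: joints at [71.734, 18.312, 89.639, -0, 72.044, -1.146], TCP at [169.267, 549.538, 213.976] pointing down, gripper open.
Joint ranges: [-177.97, 177.97], [-48.28, 115.42], [12.27, 149.76], [-77.06, 257.06], [2.81, 150.46], [-146.56, 146.56]. Speed limits (degrees/s): [147.25, 147.25, 180, 180, 180, 180].

## Interface

Orientations are given as [roll, pitch, yaw] about the fixed x, y, z axes, in that order (R = Rz(yaw) Ry(pitch) Rx(roll)).
In Python, from workcell import env gives the robot as it stands.
- The arm moves only by the shell command python3 -m handwheel 'ROWS' [FORCE]. ROWS is text: rows parted by semicolons, each of 7 numbers parted by spaces: the turn, a rotation vector about the tool's x, y, z in degrees, then the shift along the tool's x, y, z in m, then the finger opening in m, from 0 to 0.0912. In form: rx ry rz x y z grip; .... A call has 1 to 12 rows; each row is the pose to reach, as a shift and turn from the pose commanded when the call began, along the tool's axes at that moment; what a row does not reach only later rows make up. A row lasts 1/12 s, in which the tool goes at most 41.7 mm and 7.16 degrees, less where a joint would pass 70% of its speed; a pose out of reach is approached as far as the arm can. A call with a gripper value outside its range is refused whole. The fingers move at their own pace and stop on an object; FORCE is the grip in N (left out, the last holds). Time passes only in rows, so rows that repeat a pose let the fingers close. It gives the time, the measured TCP pose, the force and the opening at its end, in the units of the state.
- env.state(): the state, without advancing time (a new reading comes with each control period).
- env.grab_frame(name): name is "scene" or "top"; returns the picture (400x640x3 uint8, red, green, blue); there is no depth.
- env.get_calibration(name): a dict with "mtx" (3x3 intrinsics, pixels), "T" (4x4, takes a point from camera to world coordinates). Camera axes: x right, y up, looking along -z (the intrinsics and any distortion apply to the point x, -y, -z); pixel columns grow to the right and rows downward; lengths in mm; the calibration is good to about 2 mm. A picture is of the moment at which its call begins. get_calibration takes no time and is no camera call.
- env.job_done(): hands the job in, once; it reports no verdict.
The state is a dict: "time_s": time; "qpos": joint angles; "qvel": joint speeds; "effort": joint torques, N m; "ee_pos": TCP position; "ee_rot": TCP orientation; "force": force on the tool from outside, world axes, zero at the start; "torque": the same for the moment, N m; "gripper_width": finger opening in mm.
Only numpy, scipy, OpenCV 4.12 (cv2) and the standard library are available. Lean on these libraries where they do the work, as an engineer would, in place of code of your own. Each camera call takes 0.05 s, during which the arm holds its last target. There are 200 camera calls.

## Working session

There is one attempt and no reset: what is moved stays moved. The work goes in short steps, Python scripts to look and compute and a shell command to move; the robot and the scene stay as the last step left them, time stands still between calls to the robot, and variables do not carry over. Pictures are saved under pics/ and viewed, on a budget of 10 in all, crops included, one or two more only if the job needs it, and the job is handed in when it is done.

```bash
mkdir -p pics; python3 - <<'E'
from workcell import env
import cv2
for n in("scene","top"):
    c=env.get_calibration(n); print(n,c["mtx"].round(1).tolist(),c["T"].round(3).tolist(),[k for k in c])
    cv2.imwrite(f"pics/{n}0.png",env.grab_frame(n)[:,:,::-1])
s=env.state(); print(s)
E
```

```text
scene [[379.5, 0.0, 318.4], [0.0, 379.5, 199.7], [0.0, 0.0, 1.0]] [[0.672, -0.578, 0.463, 1122.197], [0.74, 0.509, -0.44, -487.733], [0.019, 0.638, 0.77, 1061.59], [0.0, 0.0, 0.0, 1.0]] ['mtx', 'T']
top [[393.1, 0.0, 325.1], [0.0, 393.1, 195.6], [0.0, 0.0, 1.0]] [[0.028, 0.996, -0.086, 491.342], [-1.0, 0.027, -0.012, 36.546], [-0.01, 0.086, 0.996, 1325.794], [0.0, 0.0, 0.0, 1.0]] ['mtx', 'T']
{'time_s': 0.1, 'qpos': array([ 7.17335422e+01,  1.83474250e+01,  8.96965539e+01, -1.91718063e-03,
        7.20458045e+01, -1.14549099e+00]), 'qvel': array([ 0.01014214, -0.15232671, -0.20745704,  0.0104713 , -0.05549485,
        0.00507883]), 'effort': array([-1.69262232e-03, -4.13332450e+01, -2.32507306e+01,  7.26741878e-02,
        4.21788124e-02, -3.78646371e-05]), 'ee_pos': array([169.14193341, 549.10003075, 213.22930728]), 'ee_rot': array([ -89.98236202,   89.91019807, -107.10273642]), 'force': array([0.33615863, 0.4249007 , 0.3979872 ]), 'torque': array([ 0.00900971,  0.0098325 , -0.017028  ]), 'gripper_width': 91.38255861286426}
```

View pics/scene0.png

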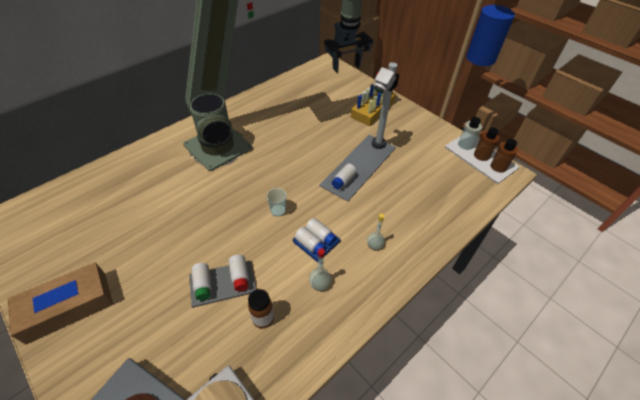

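View pics/top0.png

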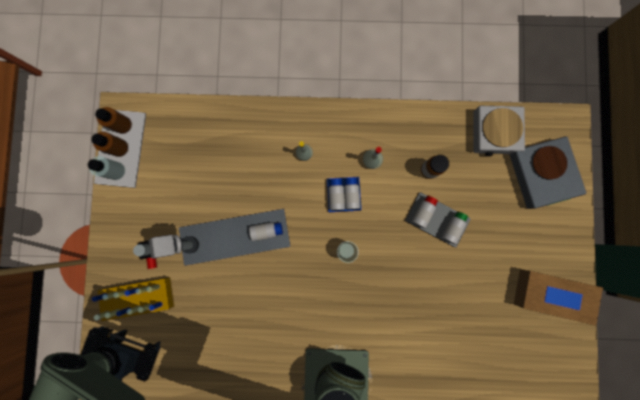

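The scene view shows the rest bottle at about (343,177), tray (317,238), rack (222,280, red on the right), camera (385,78). The top view shows the rest bottle at (265,231), tray (343,194), rack (437,219), camera (160,245). Next I enlarge both for measuring.

```bash
python3 - <<'E'
import cv2
t=cv2.imread("pics/top0.png"); s=cv2.imread("pics/scene0.png")
def crop(im,x0,y0,w,h,k,f):
    o=cv2.resize(im[y0:y0+h,x0:x0+w],None,fx=k,fy=k,interpolation=cv2.INTER_CUBIC)
    for x in range((x0+9)//10*10,x0+w,10):
        cv2.line(o,((x-x0)*k,0),((x-x0)*k,5 if x%50 else 14),(0,0,255),1)
        if x%20==0: cv2.putText(o,str(x),((x-x0)*k,24),0,.35,(0,0,255))
    for y in range((y0+9)//10*10,y0+h,10):
        cv2.line(o,(0,(y-y0)*k),(5,(y-y0)*k),(0,0,255),1); cv2.putText(o,str(y),(7,(y-y0)*k+4),0,.35,(0,0,255))
    return o
a=crop(t,130,165,195,105,4,0); b=crop(t,315,145,160,105,5,0)
cv2.imwrite("pics/ta.png",a); cv2.imwrite("pics/tb.png",b)
cv2.imwrite("pics/sa.png",crop(s,310,55,100,150,4,0))
E
```

```text
(no output)
```

View pics/ta.png

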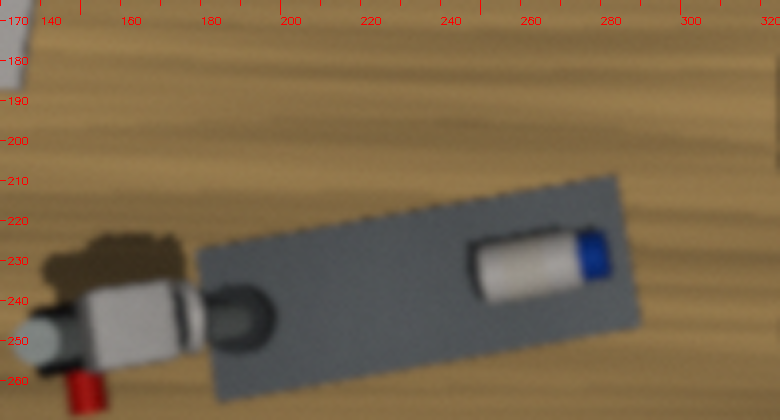

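View pics/tb.png

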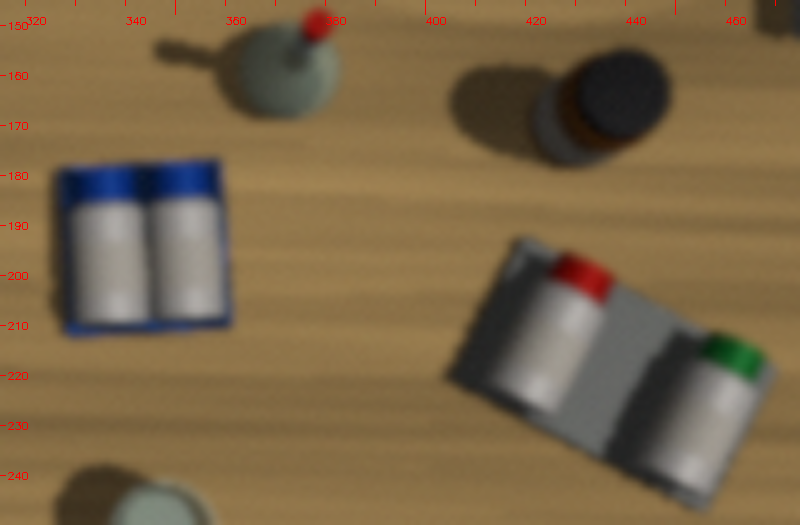

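View pics/sa.png

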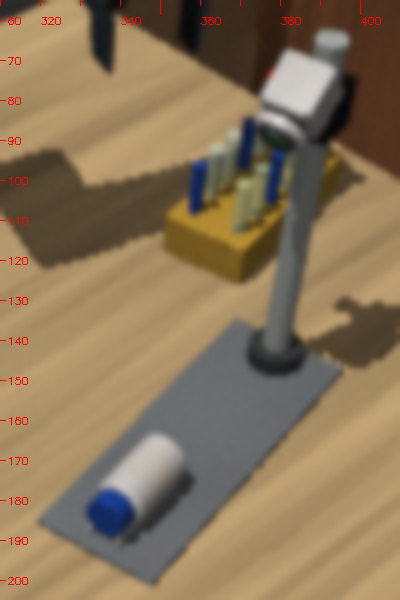

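The crops give the plate corners (179.5,226.8), (284.3,208.8), (290.3,246.3), (184.3,265.5), and the checked bottle from base (250.8,234) to cap (281.8,228.3). The tray corners are around (327–361,177–212), red runs (419,225) to (433,198), and the lens front is near (180.5,244) in top and (380,88) in scene. I turn these into world positions with rigid fits.

```bash
cat > h.py <<'E'
import numpy as np, cv2, warnings
from workcell import env
from scipy.spatial.transform import Rotation as Ro
def ray(n,uv):
    c=env.get_calibration(n); d=np.linalg.inv(c["mtx"])@[uv[0],uv[1],1]; d=c["T"][:3,:3]@(d*[1,-1,-1]); return c["T"][:3,3],d/np.linalg.norm(d)
def at(n,uv,z):
    o,d=ray(n,uv); return o+d*(z-o[2])/d[2]
def proj(n,P):
    c=env.get_calibration(n); p=np.linalg.inv(c["T"])@np.r_[np.array(P).T.reshape(3,-1),np.ones((1,np.array(P).reshape(-1,3).shape[0]))]
    p=c["mtx"]@(p[:3]*[[1],[-1],[-1]]); return (p[:2]/p[2]).T
def fit2(L,W):  # rigid 2d: W = R L + t
    L,W=np.array(L,float),np.array(W)[:,:2]; a,b=L-L.mean(0),W-W.mean(0)
    th=np.arctan2((a[:,0]*b[:,1]-a[:,1]*b[:,0]).sum(),(a*b).sum()); R=np.array([[np.cos(th),-np.sin(th)],[np.sin(th),np.cos(th)]])
    t=W.mean(0)-R@L.mean(0); print("  ang %.1f org %s resid %s"%(np.degrees(th),t.round(1),np.linalg.norm(W-L@R.T-t,axis=1).round(1))); return th,t
def inter(u1,u2):
    o1,d1=ray("top",u1);o2,d2=ray("scene",u2); s=np.linalg.lstsq(np.c_[d1,-d2],o2-o1,rcond=None)[0]; p,q=o1+s[0]*d1,o2+s[1]*d2; return (p+q)/2,np.linalg.norm(p-q)
def a(u,v):return (130+u/4,165+v/4)
def b(u,v):return (315+u/5,145+v/5)
E
python3 - <<'E'
from h import *
print("station"); P=[at("top",a(*p),8) for p in((198,247),(617,175),(641,325),(217,402))]
fit2([(295,-65),(-65,-65),(-65,65),(295,65)],P)
fit2([(295,65),(-65,65),(-65,-65),(295,-65)],P)
S=[(361-0,0)]
print("checked",at("top",a(483,276),37),at("top",a(607,253),37))
print("tray");P=[at("top",b(*p),20) for p in((58,170),(218,160),(232,326),(67,333))]
fit2([(57,55),(57,-55),(-57,-55),(-57,55)],P)
print("rack");P=[at("top",b(*p),12) for p in((524,236),(772,370),(700,508),(445,375))]
fit2([(55,95),(55,-95),(-55,-95),(-55,95)],P)
for nm,p,q in(("red",(521,400),(590,266)),("green",(680,485),(737,346))):
    A,B=at("top",b(*p),41),at("top",b(*q),41); print(nm,A,B,(A+B)/2,np.linalg.norm(A-B))
for nm,p,q,z in(("pair0",(112,320),(105,172),29),("pair1",(190,316),(182,168),29)):
    A,B=at("top",b(*p),z),at("top",b(*q),z);print(nm,(A+B)/2,np.linalg.norm(A-B))
print("lens",inter(a(202,317),(379.75,87.75)), at("top",a(202,317),310))
print("bystanders base approx: flask",at("top",(370,159),20),"small",at("top",(303,153),20),"beaker",at("top",(346,251),60),"jar",at("top",(430,168),40))
E
```

```text
station
  ang 101.5 org [481.9 238.7] resid [2.6 1.7 2.6 0.3]
  ang 101.7 org [482.3 238.8] resid [130.4 128.  128.8 129.6]
checked [470.03298514 291.99241311  37.        ] [491.55638581 191.26636469  37.        ]
tray
  ang 4.9 org [609.7  -9.3] resid [2.2 2.4 0.9 2.8]
rack
  ang -27.1 org [ 535.3 -321.6] resid [3.5 2.7 3.9 0.7]
red [ 514.4368492  -256.10031279   41.        ] [ 603.08041141 -300.47918531   41.        ] [ 558.75863031 -278.28974905   41.        ] 99.13206064076721
green [ 462.37345637 -359.15080409   41.        ] [ 553.37390966 -396.12165121   41.        ] [ 507.87368301 -377.63622765   41.        ] 98.22385675718498
pair0 [609.03411045  14.32967858  29.        ] 98.50802419435932
pair1 [613.0648211  -36.88307295  29.        ] 98.5193630908137
lens (array([446.82676239, 417.79247388, 319.88845424]), np.float64(9.188513671943431)) [443.26105403 417.93306346 310.        ]
bystanders base approx: flask [731.2949689  -94.58490678  20.        ] small [745.91111381 131.07749503  20.        ] beaker [424.91287867 -19.38293558  60.        ] jar [ 702.72743256 -290.48085731   40.        ]
```

Measured positions agree with the known geometry: rest at about (482,240) yaw 101.7°, tray (610,-10) yaw 5°, red (559.5,-277) yaw -27°. Next comes the camera pitch, from an enlarged view of it in both images.

```bash
python3 - <<'E'
import cv2,numpy as np
t=cv2.imread("pics/top0.png"); s=cv2.imread("pics/scene0.png")
def crop(im,x0,y0,w,h,k):
    o=cv2.resize(im[y0:y0+h,x0:x0+w],None,fx=k,fy=k,interpolation=cv2.INTER_CUBIC)
    for x in range(x0,x0+w,5): cv2.line(o,((x-x0)*k,0),((x-x0)*k,6),(0,0,255),1); x%10==0 and cv2.putText(o,str(x),((x-x0)*k,18),0,.4,(0,0,255))
    for y in range(y0,y0+h,5): cv2.line(o,(0,(y-y0)*k),(6,(y-y0)*k),(0,0,255),1); y%10==0 and cv2.putText(o,str(y),(8,(y-y0)*k+4),0,.4,(0,0,255))
    return o
A=crop(s,370,60,35,45,12); B=crop(t,145,230,35+2,45,10)[:540]; B=cv2.copyMakeBorder(B,0,540-B.shape[0],0,0,cv2.BORDER_CONSTANT)
cv2.imwrite("pics/cam.png",np.hstack([A,B]))
E
```

```text
(no output)
```

View pics/cam.png

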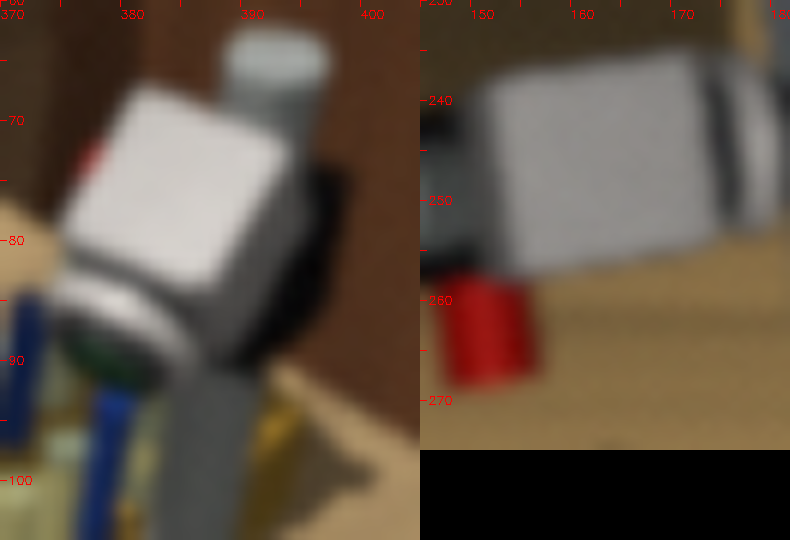

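```bash
python3 - <<'E'
from h import *
from scipy.optimize import least_squares
th=np.radians(101.7); ex=np.array([np.cos(th),np.sin(th),0]); ey=np.array([-ex[1],ex[0],0])
S={'bR':(394,72.5),'bL':(381.7,66.8),'fR':(387.9,83.6),'fL':(375.4,79)}
T={'bR':(151.8,238.2),'bL':(154,257.7),'fR':(172.5,235.3),'fL':(174.8,254)}
P={}
for k in S:
    P[k],e=inter(T[k],S[k]); r=P[k]-[482,239.5,0]; print(k,P[k].round(),"along %.0f lat %.0f z %.0f gap %.1f"%(r@ex,r@ey,r[2],e))
b=(P['bR']+P['bL'])/2; f=(P['fR']+P['fL'])/2; d=b-f
print("pitch",np.degrees(np.arctan2(d[2],np.hypot(d[0],d[1]))),"az",np.degrees(np.arctan2(d[1],d[0])),"len",np.linalg.norm(d),"w",np.linalg.norm(P['bR']-P['bL']))
# model fit: lens (X,Y,Z), pitch, yaw; box top face at heights h, from x=s to s+L behind lens, half width 25
def res(p):
    X,Y,Z,pi,ya,h,s,L,dx,dy=p; c=Ro.from_euler('ZY',[ya,-pi],degrees=True).as_matrix(); o=np.array([X,Y,Z]);r=[]
    for k in S:
        q=o+c@[s+(L if k[0]=='b' else 0),25*(1 if k[1]=='L' else -1),h]
        r+=list(proj("top",q)[0]-T[k])+list(proj("scene",q)[0]-S[k]-[dx,dy])
    r+=list((proj("scene",o)[0]-(379.3,89.3)-[dx,dy]))
    r+=[(ya-101.7)/2,(Z-310)/5,(h-25)/6,(s+L-71)/3,dx/1,dy/1]
    return r
for w in (1,):
    m=least_squares(res,[443,418,310,25,101.7,25,20,50,0,0]); print(m.x.round(1),m.cost,np.round(m.fun,1))
    X=m.x; c=Ro.from_euler('ZY',[X[4],-X[3]],degrees=True).as_matrix(); print("focus",X[:3]-150*c[:,0],"col0",c[:,0])
E
```

```text
bR [459. 471. 362.] along 231 lat -25 z 362 gap 2.7
bL [413. 461. 366.] along 231 lat 23 z 366 gap 2.9
fR [469. 430. 342.] along 190 lat -26 z 342 gap 7.4
fL [422. 422. 340.] along 191 lat 22 z 340 gap 5.8
pitch 29.87200090742241 az 103.45489863922461 len 46.98736821570738 w 47.88284685072636
[ 4.448e+02  4.185e+02  3.097e+02  3.180e+01  1.016e+02  2.210e+01
  2.110e+01  4.770e+01 -1.100e+00  3.000e-01] 3.148545229387323 [-0.3 -0.6  0.7 -0.6  0.3  0.3 -0.   0.  -0.6 -0.7 -0.4  0.4 -0.   0.4
 -0.8 -0.2 -0.5  0.6 -0.1 -0.1 -0.5 -0.7 -1.1  0.3]
focus [470.41456393 293.64480726 230.64409449] col0 [-0.17069073  0.83260184  0.52691446]
```

```bash
cat >> h.py <<'E'
def tool(xd,yd):
    x=np.array(xd,float);x/=np.linalg.norm(x); y=np.array(yd,float); y-=x*(x@y); y/=np.linalg.norm(y); return np.c_[x,y,np.cross(x,y)]
def down(h): h=np.radians(h); return tool([0,0,-1],[np.cos(h),np.sin(h),0])
def go(pos,R,cur=None):
    s=env.state(); p,R0=(s["ee_pos"],Ro.from_euler('xyz',s["ee_rot"],degrees=True).as_matrix()) if cur is None else cur
    rv=np.degrees(Ro.from_matrix(R0.T@R).as_rotvec()); sh=R0.T@(np.array(pos)-p)/1000
    print("turn %s shift %s  rows>=%.1f/%.1f"%(rv.round(1),sh.round(4),np.linalg.norm(rv)/7.16,np.linalg.norm(sh)/.0417)); return np.array(pos),R
def st():
    s=env.state(); R=Ro.from_euler('xyz',s["ee_rot"],degrees=True).as_matrix()
    print("t %.2f pos %s x %s yhead %.1f q %s w %.1f F %s"%(s["time_s"],s["ee_pos"].round(1),R[:,0].round(2),np.degrees(np.arctan2(R[1,1],R[0,1])),s["qpos"].round(1),s["gripper_width"],s["force"].round(1)))
E
python3 - <<'E'
from h import *
st()
for h in(11.7,191.7):
    go([330,260,180],down(h)); go([481,240,110],down(h)); go([481,240,24],down(h))
E
```

```text
t 0.10 pos [169.1 549.1 213.2] x [-0. -0. -1.] yhead 72.9 q [71.7 18.3 89.7 -0.  72.  -1.1] w 91.4 F [0.3 0.4 0.4]
turn [61.2  0.   0.1] shift [ 0.0336 -0.2289  0.2388]  rows>=8.5/8.0
turn [61.2  0.   0.1] shift [ 0.1035 -0.2034  0.389 ]  rows>=8.5/10.8
turn [61.2  0.   0.1] shift [ 0.1895 -0.2033  0.389 ]  rows>=8.5/11.5
turn [-1.188e+02 -1.000e-01  1.000e-01] shift [ 0.0336 -0.2289  0.2388]  rows>=16.6/8.0
turn [-1.188e+02 -1.000e-01  1.000e-01] shift [ 0.1035 -0.2034  0.389 ]  rows>=16.6/10.8
turn [-1.188e+02 -1.000e-01  1.000e-01] shift [ 0.1895 -0.2033  0.389 ]  rows>=16.6/11.5
```

```bash
python3 -m handwheel '6 0 0 0.003 -0.024 0.024 0.0912; 13 0 0 0.007 -0.052 0.055 0.0912; 20 0 0 0.012 -0.085 0.088 0.0912; 27 0 0 0.016 -0.118 0.122 0.0912; 34 0 0 0.022 -0.150 0.155 0.0912; 41 0 0 0.027 -0.182 0.188 0.0912; 48 0 0 0.034 -0.205 0.222 0.0912; 55 0 0 0.050 -0.215 0.260 0.0912; 61.2 0 0 0.070 -0.210 0.298 0.0912; 61.2 0 0 0.085 -0.2034 0.335 0.0912; 61.2 0 0 0.1 -0.2034 0.37 0.0912; 61.2 0 0 0.1035 -0.2034 0.389 0.0912'; python3 - <<'E'
from h import *
st(); go([481,240,24],down(11.7))
E
```

```text
time_s: 1.1
ee_pos: [482.6, 239.1, 108.4]
ee_rot: [-73.7, 89.9, -152.1]
force: [0.3, 1.0, -0.1]
gripper_width: 91.0
t 1.10 pos [482.6 239.1 108.4] x [-0. -0. -1.] yhead 11.6 q [ 25.1  20.3 103.2  -0.   56.6  13.5] w 91.0 F [ 0.3  1.  -0.1]
turn [-0.1  0.   0.1] shift [ 0.0844 -0.0012 -0.0013]  rows>=0.0/2.0
```

```bash
python3 -m handwheel '0 0 0 0.02 -0.001 -0.001 0.0912; 0 0 0 0.045 -0.001 -0.001 0.0912; 0 0 0 0.07 -0.001 -0.001 0.0912; 0 0 0 0.085 -0.001 -0.001 0.0912; 0 0 0 0.085 -0.001 -0.001 0.0912; 0 0 0 0.085 -0.001 -0.001 0.045; 0 0 0 0.085 -0.001 -0.001 0.04; 0 0 0 0.085 -0.001 -0.001 0.04; 0 0 0 0.085 -0.001 -0.001 0.04; 0 0 0 0.085 -0.001 -0.001 0.04;0 0 0 0.085 -0.001 -0.001 0.04; 0 0 0 0.085 -0.001 -0.001 0.04' 25; python3 - <<'E'
from h import *
st()
E
```

```text
time_s: 2.1
ee_pos: [481.8, 242.0, 26.4]
ee_rot: [98.4, 89.7, 20.1]
force: [2.4, 0.3, 0.6]
gripper_width: 49.7
t 2.10 pos [481.8 242.   26.4] x [ 0.  0. -1.] yhead 11.7 q [ 25.5  25.9 108.7  -0.   45.1  13.8] w 49.7 F [2.4 0.3 0.6]
```

```bash
python3 -m handwheel '0 0 0 -0.01 0 0 0.04; 0 0 0 -0.03 0 0 0.04; 0 0 0 -0.055 0 0 0.04; 0 0 0 -0.08 0 0 0.04; 0 0 0 -0.1 0 0 0.04; 0 0 0 -0.11 0 0 0.04;0 0 0 -0.11 0 0 0.04'; python3 - <<'E'
from h import *
st(); go([610.3,-10.3,140],down(94.9))
E
```

```text
time_s: 2.68
ee_pos: [480.9, 242.0, 138.0]
ee_rot: [106.7, 89.7, 28.3]
force: [1.1, -0.7, -0.4]
gripper_width: 49.6
t 2.68 pos [480.9 242.  138. ] x [ 0.  0. -1.] yhead 11.7 q [ 25.5  18.4 101.3   0.   60.1  13.8] w 49.6 F [ 1.1 -0.7 -0.4]
turn [-83.2   0.1  -0.3] shift [-0.002   0.0756  0.2732]  rows>=11.6/6.8
```

```bash
python3 -m handwheel '-5 0 0 0 0.005 0.018 0.04; -11 0 0 0 0.011 0.04 0.04; -18 0 0 0 0.018 0.065 0.04; -25 0 0 0 0.025 0.09 0.04; -32 0 0 0 0.032 0.115 0.04; -39 0 0 0 0.039 0.14 0.04; -46 0 0 0 0.046 0.165 0.04; -53 0 0 0 0.053 0.19 0.04; -60 0 0 0 0.06 0.215 0.04; -67 0 0 0 0.066 0.237 0.04; -74 0 0 0 0.072 0.258 0.04; -80 0 0 0 0.0756 0.2732 0.04'; python3 -m handwheel '-3.2 0 0 0 0 0 0.04; -3.2 0 0 0 0 0 0.04; -3.2 0 0 0 0 0 0.04; -3.2 0 0 0 0 0 0.04'; python3 - <<'E'
from h import *
st(); go([610.3,-10.3,80],down(94.9))
def crop(im,x0,y0,w,h,k):
    o=cv2.resize(im[y0:y0+h,x0:x0+w],None,fx=k,fy=k,interpolation=cv2.INTER_CUBIC)
    for x in range(x0,x0+w,5): cv2.line(o,((x-x0)*k,0),((x-x0)*k,6),(0,0,255),1); x%10==0 and cv2.putText(o,str(x),((x-x0)*k,18),0,.4,(0,0,255))
    for y in range(y0,y0+h,5): cv2.line(o,(0,(y-y0)*k),(6,(y-y0)*k),(0,0,255),1); y%10==0 and cv2.putText(o,str(y),(8,(y-y0)*k+4),0,.4,(0,0,255))
    return o
A=crop(env.grab_frame("scene")[:,:,::-1],280,180,75,85,6)
B=crop(env.grab_frame("top")[:,:,::-1],315,155,58,85,6)
cv2.imwrite("pics/p1.png",np.hstack([A,B]))
E
```

```text
time_s: 3.68
ee_pos: [608.9, -12.5, 133.4]
ee_rot: [180.0, 89.8, -178.1]
force: [-0.2, 0.5, -0.8]
gripper_width: 49.7
time_s: 4.02
ee_pos: [608.5, -10.4, 134.5]
ee_rot: [165.6, 89.9, 170.4]
force: [-0.2, -0.6, -1.5]
gripper_width: 49.6
t 4.02 pos [608.5 -10.4 134.5] x [-0.  0. -1.] yhead 94.8 q [ -2.1  24.7  91.7   0.   63.7 -96.9] w 49.6 F [-0.2 -0.6 -1.5]
turn [-0.1 -0.1 -0. ] shift [ 0.0545 -0.0001  0.0019]  rows>=0.0/1.3
```

View pics/p1.png

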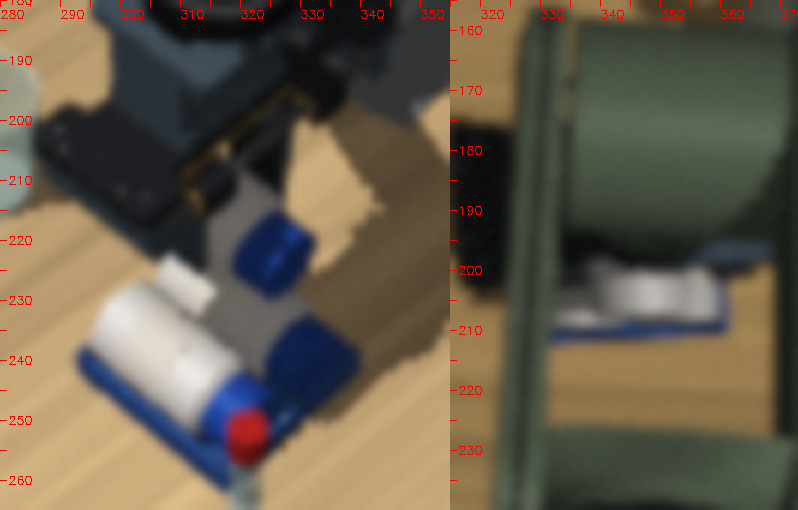

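The scene crop shows the held bottle over the tray, its cap centred near (325.5,222.5), heading along the tray. I compare that with the prediction, and the tray pair with theirs.

```bash
python3 - <<'E'
from h import *
h=np.radians(4.9); ux=np.array([np.cos(h),np.sin(h),0]); uy=np.array([-ux[1],ux[0],0])
c=np.array([608.5,-10.4,145])
print("cap mid pred",proj("scene",c+37*ux),"cap face",proj("scene",c+50*ux)," +10mm:",proj("scene",c+47*ux))
t=np.array([610.3,-10.3,0])
for s in(1,-1): print("pair",s,"cap mid",proj("scene",t+37*ux+26*s*uy+[0,0,29]),"base",proj("scene",t-50*ux+26*s*uy+[0,0,29]))
for x,y in((57,55),(57,-55),(-57,55),(-57,-55)): print("tray corner",x,y,proj("scene",t+x*ux+y*uy+[0,0,20]))
E
```

```text
cap mid pred [[324.44812403 221.44076242]] cap face [[327.67180407 223.86651109]]  +10mm: [[326.9250968  223.30463021]]
pair 1 cap mid [[329.10592131 238.23316539]] base [[309.82123212 223.33781477]]
pair -1 cap mid [[318.26486853 248.06540278]] base [[298.91657597 232.58427536]]
tray corner 57 55 [[339.38242811 237.93395721]]
tray corner 57 -55 [[316.60539354 258.9871651 ]]
tray corner -57 55 [[314.19271579 218.78385182]]
tray corner -57 -55 [[291.23614443 238.21385426]]
```

Everything in the scene view carries the same offset of about 1.3 px, so the held bottle is aligned with the tray to 2–3 mm. I lower it.

```bash
python3 -m handwheel '0 0 0 0.015 0 0.001 0.04; 0 0 0 0.035 0 0.002 0.04; 0 0 0 0.052 0 0.002 0.04; 0 0 0 0.062 0 0.002 0.04; 0 0 0 0.066 0 0.002 0.04;0 0 0 0.069 0 0.002 0.04; 0 0 0 0.069 0 0.002 0.04;0 0 0 0.069 0 0.002 0.04'; python3 -c "
from h import *
st()"
```

```text
time_s: 4.78
ee_pos: [611.9, -10.6, 67.2]
ee_rot: [-3.5, 89.9, 1.4]
force: [0.4, -0.1, 0.1]
gripper_width: 49.5
t 4.78 pos [611.9 -10.6  67.2] x [ 0.  0. -1.] yhead 94.9 q [ -2.1  28.5  96.1   0.   55.3 -97. ] w 49.5 F [ 0.4 -0.1  0.1]
```

```bash
python3 -m handwheel '0 0 0 0.002 0 0 0.04; 0 0 0 0.004 0 0 0.04; 0 0 0 0.0045 0 0 0.04; 0 0 0 0.0045 0 0 0.04'; python3 -c "
from h import *
st()"; python3 -m handwheel '0 0 0 0.0012 0 0 0.04;0 0 0 0.0012 0 0 0.04;0 0 0 0.0012 0 0 0.04'
```

```text
time_s: 5.12
ee_pos: [611.6, -10.5, 62.4]
ee_rot: [12.4, 89.9, 17.3]
force: [0.6, 0.4, 1.1]
gripper_width: 49.7
t 5.12 pos [611.6 -10.5  62.4] x [ 0.  0. -1.] yhead 94.9 q [ -2.1  28.8  96.4   0.   54.8 -97. ] w 49.7 F [0.6 0.4 1.1]
time_s: 5.37
ee_pos: [611.7, -10.1, 62.2]
ee_rot: [28.4, 89.9, 33.3]
force: [-1.9, 1.3, 6.6]
gripper_width: 49.8
```

```bash
python3 -m handwheel '0 0 0 -0.0005 0 0 0.051; 0 0 0 -0.0005 0 0 0.053; 0 0 0 -0.0005 0 0 0.056; 0 0 0 -0.0005 0 0 0.06; 0 0 0 -0.0005 0 0 0.068; 0 0 0 -0.0005 0 0 0.076; 0 0 0 -0.0005 0 0 0.085; 0 0 0 -0.0005 0 0 0.0912; 0 0 0 -0.01 0 0 0.0912; 0 0 0 -0.03 0 0 0.0912; 0 0 0 -0.06 0 0 0.0912; 0 0 0 -0.1 0 0 0.0912'; python3 - <<'E'
from h import *
st()
c=go([559.5,-277,150],down(62.9)); go([559.5,-277,150],down(62.9)); go([559.5,-277,24],down(62.9),c)
E
```

```text
time_s: 6.37
ee_pos: [609.5, -10.6, 159.9]
ee_rot: [172.0, 89.7, 176.9]
force: [-0.7, -0.0, -0.5]
gripper_width: 91.2
t 6.37 pos [609.5 -10.6 159.9] x [-0.01  0.   -1.  ] yhead 94.9 q [ -2.1  23.7  89.4   0.   67.2 -97. ] w 91.2 F [-0.7 -0.  -0.5]
turn [32.  -0.3  0. ] shift [ 0.0101 -0.2612 -0.0724]  rows>=4.5/6.5
turn [32.  -0.3  0. ] shift [ 0.0101 -0.2612 -0.0724]  rows>=4.5/6.5
turn [0. 0. 0.] shift [0.126 0.    0.   ]  rows>=0.0/3.0
```

```bash
python3 -m handwheel '4 0 0 0 -0.02 -0.006 0.0912; 8 0 0 0 -0.05 -0.014 0.0912; 12 0 0 0.002 -0.085 -0.024 0.0912; 16 0 0 0.004 -0.12 -0.034 0.0912; 20 0 0 0.006 -0.155 -0.044 0.0912; 24 0 0 0.008 -0.19 -0.054 0.0912; 28 0 0 0.01 -0.22 -0.062 0.0912; 32 0 0 0.01 -0.245 -0.068 0.0912; 32 0 0 0.01 -0.261 -0.0724 0.0912;32 0 0 0.01 -0.261 -0.0724 0.0912'; python3 - <<'E'
from h import *
st(); go([559.5,-277,24],down(62.9))
def crop(im,x0,y0,w,h,k):
    o=cv2.resize(im[y0:y0+h,x0:x0+w],None,fx=k,fy=k,interpolation=cv2.INTER_CUBIC)
    for x in range(x0,x0+w,5): cv2.line(o,((x-x0)*k,0),((x-x0)*k,6),(0,0,255),1); x%10==0 and cv2.putText(o,str(x),((x-x0)*k,18),0,.4,(0,0,255))
    for y in range(y0,y0+h,5): cv2.line(o,(0,(y-y0)*k),(6,(y-y0)*k),(0,0,255),1); y%10==0 and cv2.putText(o,str(y),(8,(y-y0)*k+4),0,.4,(0,0,255))
    return o
s=env.grab_frame("scene")[:,:,::-1]; t=env.grab_frame("top")[:,:,::-1]
cv2.imwrite("pics/s2.png",s);cv2.imwrite("pics/t2.png",t)
A=crop(s,285,205,62,60,6); B=crop(t,315,165,62,60,6); C=crop(s,180,235,124,48,6)
cv2.imwrite("pics/p2.png",np.vstack([C[:240],np.hstack([A,B])]))
E
```

```text
time_s: 7.2
ee_pos: [560.7, -280.4, 151.3]
ee_rot: [-41.9, 89.9, -69.2]
force: [0.0, -0.3, 0.0]
gripper_width: 91.7
t 7.20 pos [ 560.7 -280.4  151.3] x [ 0. -0. -1.] yhead 62.7 q [-27.6  25.3  88.   -0.1  66.6 -90.2] w 91.7 F [ 0.  -0.3  0. ]
turn [-0.2  0.1  0.1] shift [ 0.1273  0.0026 -0.0028]  rows>=0.0/3.1
```

View pics/p2.png

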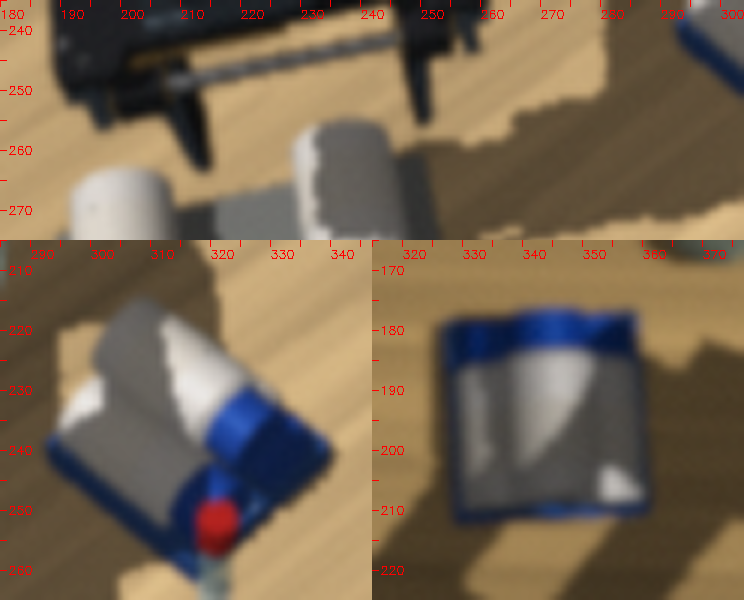

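The checked bottle sits saddled and level with the pair (top crop: cap ends at row ~179, centred near column 344). I descend on the red one.

```bash
python3 -m handwheel '0 0 0 0.02 0.002 -0.002 0.0912; 0 0 0 0.05 0.0026 -0.0028 0.0912; 0 0 0 0.08 0.0026 -0.0028 0.0912; 0 0 0 0.107 0.0026 -0.0028 0.0912; 0 0 0 0.125 0.0026 -0.0028 0.0912; 0 0 0 0.125 0.0026 -0.0028 0.0912; 0 0 0 0.125 0.0026 -0.0028 0.06; 0 0 0 0.125 0.0026 -0.0028 0.04; 0 0 0 0.125 0.0026 -0.0028 0.04; 0 0 0 0.125 0.0026 -0.0028 0.04; 0 0 0 0.125 0.0026 -0.0028 0.04; 0 0 0 0.125 0.0026 -0.0028 0.04' 30; python3 - <<'E'
from h import *
st()
E
```

```text
time_s: 8.3
ee_pos: [560.4, -273.5, 26.6]
ee_rot: [-0.8, 89.9, -27.9]
force: [0.1, -1.3, 1.9]
gripper_width: 54.0
t 8.30 pos [ 560.4 -273.5   26.6] x [ 0. -0. -1.] yhead 62.9 q [-27.1  31.9  96.7  -0.   51.3 -90. ] w 54.0 F [ 0.1 -1.3  1.9]
```

```bash
python3 -m handwheel '0 0 0 0 0 0 0.04; 0 0 0 0 0 0 0.04; 0 0 0 0 0 0 0.04; 0 0 0 0 0 0 0.04' 30; python3 - <<'E'
from h import *
st()
E
```

```text
time_s: 8.63
ee_pos: [559.6, -275.1, 26.7]
ee_rot: [-64.5, 89.8, -91.6]
force: [-2.8, -4.4, 4.4]
gripper_width: 50.0
t 8.63 pos [ 559.6 -275.1   26.7] x [-0. -0. -1.] yhead 62.9 q [-27.2  31.9  96.7  -0.2  51.3 -90. ] w 50.0 F [-2.8 -4.4  4.4]
```

```bash
python3 -m handwheel '0 0 0 -0.01 0 0 0.04; 0 0 0 -0.03 0 0 0.04; 0 0 0 -0.06 0 0 0.04; 0 0 0 -0.09 0 0 0.04; 0 0 0 -0.12 0 0 0.04; 0 0 0 -0.15 0 0 0.04; 0 0 0 -0.18 0 0 0.04; 0 0 0 -0.2 0 0 0.04; 0 0 0 -0.2 0 0 0.04'; cat >> h.py <<'E'
def final(pitch=31,back=0,foc=None,off=14.3):
    p=np.radians(pitch); a=np.radians(101.7); hx=np.array([np.cos(a),np.sin(a),0])
    cx=np.cos(p)*hx+np.array([0,0,np.sin(p)]); d=-cx
    tx=np.sin(p)*hx-np.array([0,0,np.cos(p)])
    f=(np.array([444.5,418,310])-150*cx) if foc is None else np.array(foc)
    R=tool(tx,[np.cos(a-np.pi/2),np.sin(a-np.pi/2),0]); return f+(50+back)*d+off*tx,R
E
python3 - <<'E'
from h import *
st(); c=go(*final(31,80)); print(c[0],c[1][:,0],c[1][:,2]); print(final(31)[0])
E
```

```text
time_s: 9.38
ee_pos: [562.3, -274.1, 231.7]
ee_rot: [3.6, 89.4, -23.5]
force: [0.5, -0.5, -0.7]
gripper_width: 49.6
t 9.38 pos [ 562.3 -274.1  231.7] x [ 0.01 -0.   -1.  ] yhead 62.9 q [-27.1  22.   81.4   0.   76.  -89.9] w 49.6 F [ 0.5 -0.5 -0.7]
turn [50.  29.4 13.5] shift [ 0.0756  0.381  -0.2753]  rows>=8.3/11.4
[491.67680135 190.191843   153.53184663] [-0.10444318  0.50433703 -0.8571673 ] [ 0.17382264 -0.83935777 -0.51503807]
[477.77099027 257.34046487 194.73489262]
```

```bash
python3 -m handwheel '2 1.2 0.5 0.003 0.015 -0.011 0.04; 5 2.9 1.4 0.007 0.038 -0.028 0.04; 8.5 5 2.3 0.012 0.065 -0.047 0.04; 12 7 3.2 0.017 0.091 -0.066 0.04; 16 9.4 4.3 0.023 0.122 -0.088 0.04; 20 11.8 5.4 0.029 0.152 -0.11 0.04; 24 14.1 6.5 0.035 0.183 -0.132 0.04; 28 16.5 7.6 0.041 0.213 -0.154 0.04; 32 18.8 8.6 0.048 0.244 -0.176 0.04; 35.5 20.9 9.6 0.053 0.27 -0.195 0.04; 38.5 22.6 10.4 0.058 0.293 -0.212 0.04; 40 23.5 10.8 0.06 0.305 -0.22 0.04'; python3 - <<'E'
from h import *
st(); c=go(*final(31,80))
E
```

```text
time_s: 10.38
ee_pos: [500.9, 101.0, 164.1]
ee_rot: [176.3, 64.5, 108.4]
force: [-0.8, -0.3, -1.6]
gripper_width: 49.4
t 10.38 pos [500.9 101.  164.1] x [-0.14  0.41 -0.9 ] yhead 21.7 q [ -5.   19.7 100.4  24.6  72.3 -37.2] w 49.4 F [-0.8 -0.3 -1.6]
turn [9.6 5.3 3.3] shift [ 0.0473  0.0242 -0.073 ]  rows>=1.6/2.2
```

```bash
python3 -m handwheel '2.4 1.3 0.8 0.012 0.006 -0.018 0.04; 4.8 2.6 1.6 0.024 0.012 -0.036 0.04; 7.2 4 2.5 0.036 0.018 -0.055 0.04; 9 5 3 0.044 0.022 -0.068 0.04; 9.6 5.3 3.3 0.0473 0.0242 -0.073 0.04; 9.6 5.3 3.3 0.0473 0.0242 -0.073 0.04; 9.6 5.3 3.3 0.0473 0.0242 -0.073 0.04'; python3 - <<'E'
from h import *
st(); c=go(*final(31,0))
E
```

```text
time_s: 10.97
ee_pos: [494.0, 187.3, 154.5]
ee_rot: [179.5, 59.3, 101.4]
force: [0.2, -0.1, -0.8]
gripper_width: 49.7
t 10.97 pos [494.  187.3 154.5] x [-0.1   0.5  -0.86] yhead 11.8 q [  0.8  19.5 104.7  33.3  66.1 -27.7] w 49.7 F [ 0.2 -0.1 -0.8]
turn [ 0.2  0.3 -0.2] shift [ 0.0021 -0.0013 -0.0823]  rows>=0.1/2.0
```

```bash
python3 -m handwheel '0 0 0 0 0 -0.012 0.04; 0 0 0 0.001 0 -0.03 0.04; 0 0 0 0.001 -0.001 -0.048 0.04; 0 0 0 0.002 -0.001 -0.065 0.04; 0 0 0 0.002 -0.001 -0.077 0.04; 0 0.3 0 0.002 -0.001 -0.0823 0.04; 0 0.3 0 0.002 -0.001 -0.0823 0.04; 0 0.3 0 0.002 -0.001 -0.0823 0.04'; python3 - <<'E'
from h import *
st(); c=go(*final(31,0))
def crop(im,x0,y0,w,h,k):
    o=cv2.resize(im[y0:y0+h,x0:x0+w],None,fx=k,fy=k,interpolation=cv2.INTER_CUBIC)
    for x in range(x0,x0+w,5): cv2.line(o,((x-x0)*k,0),((x-x0)*k,6),(0,0,255),1); x%10==0 and cv2.putText(o,str(x),((x-x0)*k,18),0,.4,(0,0,255))
    for y in range(y0,y0+h,5): cv2.line(o,(0,(y-y0)*k),(6,(y-y0)*k),(0,0,255),1); y%10==0 and cv2.putText(o,str(y),(8,(y-y0)*k+4),0,.4,(0,0,255))
    return o
s=env.grab_frame("scene")[:,:,::-1]; t=env.grab_frame("top")[:,:,::-1]
cv2.imwrite("pics/s3.png",s);cv2.imwrite("pics/t3.png",t)
A=crop(s,330,60,75,110,5); B=crop(t,145,200,83,75,5); B=cv2.copyMakeBorder(B,0,550-B.shape[0],0,0,cv2.BORDER_CONSTANT)
cv2.imwrite("pics/p3.png",np.hstack([A,B]))
E
```

```text
time_s: 11.63
ee_pos: [478.3, 257.3, 195.2]
ee_rot: [179.5, 59.0, 101.3]
force: [0.6, -0.3, -2.3]
gripper_width: 49.4
t 11.63 pos [478.3 257.3 195.2] x [-0.1   0.51 -0.86] yhead 11.8 q [  8.4  16.5 102.7  34.1  66.8 -18.8] w 49.4 F [ 0.6 -0.3 -2.3]
turn [ 0.2 -0.  -0.2] shift [ 0.0004 -0.0005  0.0001]  rows>=0.0/0.0
```

View pics/p3.png

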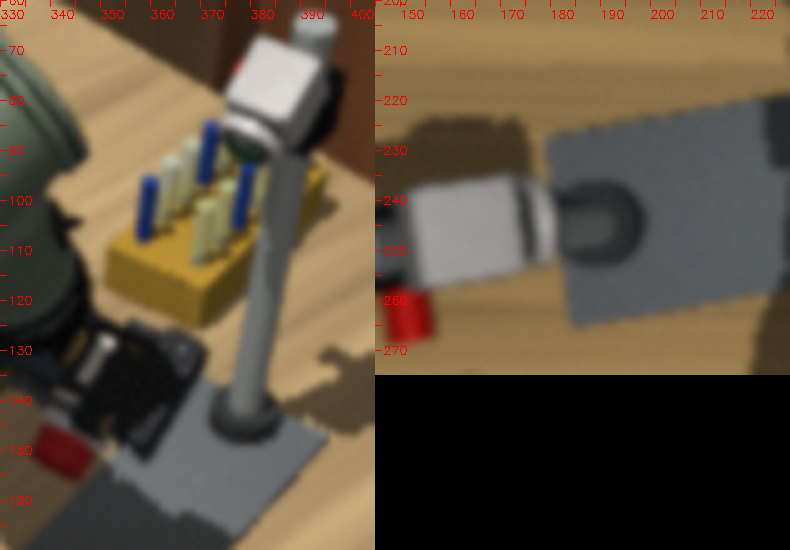

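The scene view shows the bottle held with its cap at about (343,150). The gripper hides the base and the camera is untouched. I check the cap position and how well the camera pitch is determined.

```bash
python3 - <<'E'
from h import *
from scipy.optimize import least_squares
s=env.state(); R=Ro.from_euler('xyz',s["ee_rot"],degrees=True).as_matrix(); c=s["ee_pos"]-14.3*R[:,0]
print("center",c,"cap mid px",proj("scene",c+37*R[:,2]),"cap end",proj("scene",c+50*R[:,2]),"base mid world",c-50*R[:,2])
print("col base px",proj("top",[429,496,8]),proj("scene",[429,496,8]),"col top",proj("top",[429,496,368]),proj("scene",[429,496,368]))
S={'bR':(394,72.5),'bL':(381.7,66.8),'fR':(387.9,83.6),'fL':(375.4,79)}
T={'bR':(151.8,238.2),'bL':(154,257.7),'fR':(172.5,235.3),'fL':(174.8,254)}
def res(p,pi):
    X,Y,Z,ya,h,s,L,dx,dy=p; c=Ro.from_euler('ZY',[ya,-pi],degrees=True).as_matrix(); o=np.array([X,Y,Z]);r=[]
    for k in S:
        q=o+c@[s+(L if k[0]=='b' else 0),25*(1 if k[1]=='L' else -1),h]
        r+=list(proj("top",q)[0]-T[k])+list(proj("scene",q)[0]-S[k]-[dx,dy])
    r+=list((proj("scene",o)[0]-(379.3,89.3)-[dx,dy]))
    return np.r_[np.array(r)/.6,(ya-101.7)/2,(Z-310)/3,(h-25)/6,(s+L-71)/3,(dx-1.2)/.6,(dy-1.3)/.6]
for pi in range(22,38,2):
    m=least_squares(res,[443,418,310,101.7,25,20,50,1,1],args=(pi,)); X=m.x; cc=Ro.from_euler('ZY',[X[3],-pi],degrees=True).as_matrix()
    print(pi,round(m.cost,2),X.round(1),"focus",(X[:3]-150*cc[:,0]).round(1))
E
```

```text
center [479.80672752 249.75053558 207.03592345] cap mid px [[341.95974047 149.46578812]] cap end [[339.99424064 152.75161256]] base mid world [471.0039367  291.67436363 232.82164654]
col base px [[191.02316676 244.53821048]] [[377.27032006 144.30105174]] col top [[139.16417169 250.14045525]] [[391.91628474  64.63498861]]
22 14.66 [446.  417.  308.8 102.2  22.7  18.5  48.5  -0.7   1.5] focus [475.5 281.1 252.6]
24 13.66 [445.8 417.7 308.6 102.1  22.1  18.9  48.2  -0.7   1.4] focus [474.6 283.7 247.6]
26 12.93 [445.6 418.4 308.4 102.   21.5  19.2  48.   -0.7   1.4] focus [473.6 286.5 242.6]
28 12.46 [445.4 419.1 308.1 101.9  20.9  19.5  47.9  -0.7   1.3] focus [472.7 289.5 237.7]
30 12.24 [445.2 419.8 307.9 101.8  20.3  19.7  47.7  -0.7   1.3] focus [471.7 292.7 232.9]
32 12.29 [445.  420.6 307.6 101.7  19.7  19.9  47.7  -0.7   1.2] focus [470.6 296.  228.2]
34 12.59 [444.7 421.3 307.4 101.5  19.1  20.1  47.6  -0.7   1.2] focus [469.6 299.5 223.5]
36 13.16 [444.5 422.1 307.2 101.4  18.5  20.3  47.7  -0.7   1.1] focus [468.6 303.2 219. ]
```

```bash
python3 - <<'E'
from h import *
from scipy.optimize import least_squares
S={'bR':(394,72.5),'bL':(381.7,66.8),'fR':(387.9,83.6),'fL':(375.4,79)}
T={'bR':(151.8,238.2),'bL':(154,257.7),'fR':(172.5,235.3),'fL':(174.8,254)}
def res(p,pi,bx,by):
    X,lat,Z,ya,h,s,L,dx,dy=p; c=Ro.from_euler('ZY',[ya,-pi],degrees=True).as_matrix(); a=np.radians(101.7)
    ex=np.array([np.cos(a),np.sin(a),0]);ey=np.array([-ex[1],ex[0],0]); o=np.array([482,239.5,0])+X*ex+lat*ey+[0,0,Z];r=[]
    for k in S:
        q=o+c@[s+(L if k[0]=='b' else 0),25*(1 if k[1]=='L' else -1),h]
        r+=list(proj("top",q)[0]-T[k])+list(proj("scene",q)[0]-S[k]-[dx,dy])
    r+=list((proj("scene",o)[0]-(379.3,89.3)-[dx,dy]))
    return np.r_[np.array(r)/.5,(ya-101.7)/1,(Z-310)/1,lat/2,(h-25)/6,(s+L-71)/4,(dx-bx)/.3,(dy-by)/.3]
for bx,by in((-1,0),(-1,.5),(-1,-.5),(-1.4,0)):
  o=[]
  for pi in range(20,42,2):
    m=least_squares(res,[182,0,310,101.7,25,20,50,-1,0],args=(pi,bx,by)); o.append((pi,round(m.cost,2)))
    if pi==30 and (bx,by)==(-1,0): print(m.x.round(1),m.fun.round(1))
  print(bx,by,o)
E
```

```text
Traceback (most recent call last):
  File "h.py", line 9, in proj
    c=env.get_calibration(n); p=np.linalg.inv(c["T"])@np.r_[np.array(P).T.reshape(3,-1),np.ones((1,np.array(P).reshape(-1,3).shape[0]))]
ValueError: time passes only in moves, steps and waits
```

```bash
cat > fit.py <<'E'
from h import *
import h
from scipy.optimize import least_squares
C={n:env.get_calibration(n) for n in("top","scene")}
class E0:
    get_calibration=staticmethod(lambda n:C[n])
h.env=E0
E
python3 - <<'E'
from fit import *
S={'bR':(394,72.5),'bL':(381.7,66.8),'fR':(387.9,83.6),'fL':(375.4,79)}
T={'bR':(151.8,238.2),'bL':(154,257.7),'fR':(172.5,235.3),'fL':(174.8,254)}
def res(p,pi,bx,by):
    X,lat,Z,ya,h,s,L,dx,dy=p; c=Ro.from_euler('ZY',[ya,-pi],degrees=True).as_matrix(); a=np.radians(101.7)
    ex=np.array([np.cos(a),np.sin(a),0]);ey=np.array([-ex[1],ex[0],0]); o=np.array([482,239.5,0])+X*ex+lat*ey+[0,0,Z];r=[]
    for k in S:
        q=o+c@[s+(L if k[0]=='b' else 0),25*(1 if k[1]=='L' else -1),h]
        r+=list(proj("top",q)[0]-T[k])+list(proj("scene",q)[0]-S[k]-[dx,dy])
    r+=list((proj("scene",o)[0]-(379.3,89.3)-[dx,dy]))
    return np.r_[np.array(r)/.5,(ya-101.7)/1,(Z-310)/1,lat/2,(h-25)/6,(s+L-71)/4,(dx-bx)/.3,(dy-by)/.3]
for bx,by in((-1,0),(-1,.5),(-1,-.5),(-1.4,0)):
  o=[]
  for pi in range(20,42,3):
    m=least_squares(res,[182,0,310,101.7,25,20,50,-1,0],args=(pi,bx,by)); o.append((pi,round(m.cost,2)))
    if pi==29 and (bx,by)==(-1,0): print(m.x.round(1),m.fun.round(1))
  print(bx,by,o)
E
```

```text
[ 1.847e+02  3.000e-01  3.102e+02  1.016e+02  2.460e+01  1.820e+01
  4.750e+01 -1.200e+00  2.000e-01] [-0.6 -0.9  1.5 -0.5  0.6  0.8  0.1  0.8 -1.  -1.3 -0.8  0.6  0.1  1.
 -1.7 -0.6 -0.3  0.7 -0.1  0.2  0.1 -0.1 -1.3 -0.7  0.6]
-1 0 [(20, np.float64(14.56)), (23, np.float64(11.53)), (26, np.float64(9.43)), (29, np.float64(8.25)), (32, np.float64(7.96)), (35, np.float64(8.56)), (38, np.float64(10.07)), (41, np.float64(12.51))]
-1 0.5 [(20, np.float64(13.26)), (23, np.float64(10.45)), (26, np.float64(8.58)), (29, np.float64(7.6)), (32, np.float64(7.52)), (35, np.float64(8.32)), (38, np.float64(10.02)), (41, np.float64(12.64))]
-1 -0.5 [(20, np.float64(16.47)), (23, np.float64(13.21)), (26, np.float64(10.89)), (29, np.float64(9.48)), (32, np.float64(8.98)), (35, np.float64(9.39)), (38, np.float64(10.71)), (41, np.float64(12.96))]
-1.4 0 [(20, np.float64(13.99)), (23, np.float64(10.98)), (26, np.float64(8.91)), (29, np.float64(7.75)), (32, np.float64(7.49)), (35, np.float64(8.13)), (38, np.float64(9.67)), (41, np.float64(12.14))]
```

```bash
python3 - <<'E'
from fit import *
s=cv2.imread("pics/s3.png"); t=cv2.imread("pics/t3.png")
a=np.radians(101.7); ex=np.array([np.cos(a),np.sin(a),0])
def panel(im,n,x0,y0,w,hh,k,pi,d):
    o=cv2.resize(im[y0:y0+hh,x0:x0+w],None,fx=k,fy=k,interpolation=cv2.INTER_CUBIC)
    c=Ro.from_euler('ZY',[101.7,-pi],degrees=True).as_matrix(); L=np.array([482,239.5,0])+184.7*ex+[0,0,310]
    def pl(P,col,cl=True):
        q=proj(n,L+np.array(P,float)@c.T)-d; q=((q+.5-[x0,y0])*k).astype(np.int32); cv2.polylines(o,[q],cl,col,1,cv2.LINE_AA)
    pl([(18.2,25,24.6),(65.7,25,24.6),(65.7,-25,24.6),(18.2,-25,24.6)],(0,0,255))
    th=np.linspace(0,2*np.pi,30); 
    pl(np.c_[0*th,22*np.cos(th),22*np.sin(th)],(0,255,255)); pl([(0,0,0),(-40,0,0)],(255,0,255),False)
    cv2.putText(o,str(pi),(5,20),0,.6,(0,255,0),2); return o
r1=np.hstack([panel(s,"scene",362,60,40,45,6,p,[-1.2,.2]) for p in(26,31,36)])
r2=np.hstack([panel(t,"top",145,228,40,35,6,p,[0,0]) for p in(26,31,36)])
x=cv2.resize(s[200:265,280:350],None,fx=2,fy=2); r3=cv2.copyMakeBorder(x,0,0,0,720-x.shape[1],cv2.BORDER_CONSTANT)
cv2.imwrite("pics/ov.png",np.vstack([r1,r2,r3[:120]]))
E
```

```text
(no output)
```

View pics/ov.png

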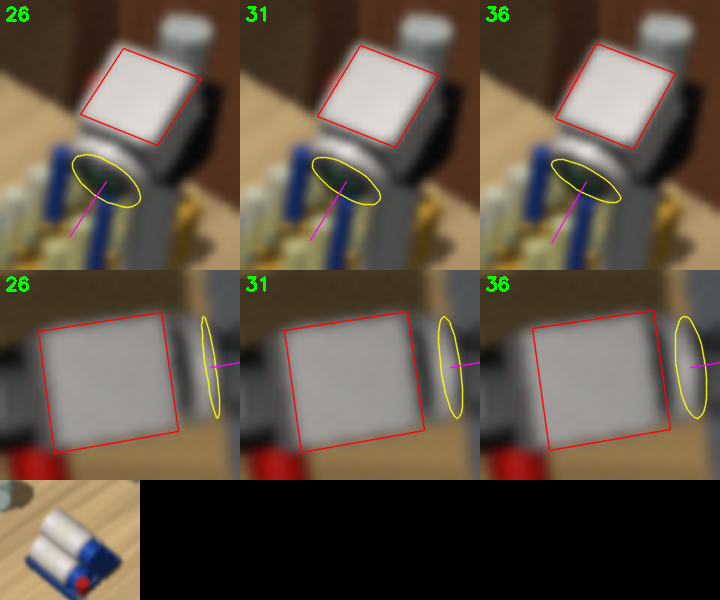

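The overlay fits best between 26° and 31°, and the pile still looks right. I trim the pose to 29.5°, the middle of the evidence.

```bash
python3 - <<'E'
from h import *
c=go(*final(29.5,0,[482-53*.2028,239.5+53*.9792,236])); print(c[0])
E
```

```text
turn [ 0.1 -1.5 -0.2] shift [-0.0042  0.     -0.001 ]  rows>=0.2/0.1
[478.64849532 255.67934353 198.93273554]
```

```bash
python3 -m handwheel '0 -0.5 0 -0.0015 0 0 0.04; 0 -1 0 -0.003 0 -0.001 0.04; 0 -1.5 0 -0.004 0 -0.001 0.04; 0 -1.5 0 -0.004 0 -0.001 0.04; 0 -1.5 0 -0.004 0 -0.001 0.04; 0 -1.5 0 -0.004 0 -0.001 0.04; 0 -1.5 0 -0.004 0 -0.001 0.04; 0 -1.5 0 -0.004 0 -0.001 0.04; 0 -1.5 0 -0.004 0 -0.001 0.04; 0 -1.5 0 -0.004 0 -0.001 0.04; 0 -1.5 0 -0.004 0 -0.001 0.04'; python3 - <<'E'
from h import *
st(); s=env.state(); R=Ro.from_euler('xyz',s["ee_rot"],degrees=True).as_matrix(); c=s["ee_pos"]-14.3*R[:,0]; print("base",c-50*R[:,2],"pitch",np.degrees(np.arcsin(-R[2,2])),"v",s["qvel"].round(2))
print(env.job_done())
E
```

```text
time_s: 12.65
ee_pos: [478.6, 256.4, 199.2]
ee_rot: [179.5, 60.4, 101.3]
force: [0.1, -0.2, -1.1]
gripper_width: 49.4
t 12.65 pos [478.6 256.4 199.2] x [-0.1   0.48 -0.87] yhead 11.8 q [  9.2  16.  102.   32.4  66.9 -17. ] w 49.4 F [ 0.1 -0.2 -1.1]
base [470.97077171 292.06504202 236.29848839] pitch 29.570200779547324 v [ 0.03 -0.07 -0.06  0.03  0.02  0.04]
the job is handed in; nothing more can be done
None
```

I laid the checked bottle on the tray pair and let go of it. I then took the red bottle from the rack and handed the job in at 12.65 s, holding it still with its base to the lens. No verdict is reported, so whether it passed isn't confirmed.

- **Checked bottle:** a picture after release shows it in the gap between the two tray bottles, ends about level with theirs. The crop taken while the red bottle was held shows it unmoved. I judged that fit by eye and did not measure it again.
- **Red bottle:** the fingers read 49.4 mm on the 50 mm bottle. From the arm's pose, the middle of its base is at about (471, 292, 236) mm and its axis is tilted 29.6° down. The gripper hid the base from both cameras, so I did not see it directly. The cap was where predicted to within about 1.5 px before the last small trim.
- **Camera tilt:** this is the main uncertainty. A stereo measurement gave 29.9°, the model fits gave about 31°, and the overlay suggested 26–31°. I chose 29.5°. I put the tilt error at about 3°, which would move the focus about 8 mm, inside the 20 mm and 0.17 rad limits. My focus height is also about 14 mm below the "about 0.25 m" in the brief, which would suggest a shallower tilt.
- **Other objects:** the forces I read after each move stayed under 7 N. I did not measure the glassware, green bottle or tray bottles again at the end.

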